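Put the worktop things on their own stands

ROBOT

A 6-joint arm with a two-finger parallel gripper is mounted at the origin on a cart in front of the work surface, level with it; the furniture and walls round the work are solid. World frame = base frame: x ahead of the robot, y to its left, z up, the work surface at z = 0. Lengths are in m, angles in rad, forces in N, time in s.
With the tool pointing down it reaches from about 0.325 to 0.85 m from the base axis. Payload 4.4 kg.
Tool frame: the origin (TCP) lies at the very end of the fingers, on their centre line; the grasp point (between the pads) lies 19 mm behind it (env.grip_point_offset is the distance from the TCP to the grasp point, in m); z points along the fingers, x is the direction in which the jaws open and shut, and the axes are right-handed (so a half turn about z gives the same grasp; the last joint's range is limited). The gripper opens to 94 mm and grips with 3 to 60 N. Pads are 16 mm wide; open, the fingers measure 119 mm over their backs; the gripper's body (75 mm by 177 mm) begins 78 mm behind the grasp point.
Start: joints at [1.089, 0.207, 1.542, -0, 1.393, -0.15], TCP at [0.187, 0.544, 0.175] pointing down, gripper open.
Joint ranges: [-2.73, 2.73], [-0.86, 2.22], [0.23, 2.46], [-1.11, 4.25], [0.08, 2.63], [-2.82, 2.82]. Speed limits (rad/s): [2.79, 2.79, 3.14, 3.14, 3.14, 3.14].

INTERFACE

Orientations are given as [roll, pitch, yaw] about the fixed x, y, z axes, in that order (R = Rz(yaw) Ry(pitch) Rx(roll)).
In Python, from bench import env gives the robot as it stands.
- The arm moves only by the tool jog_arm, never from a script. Its arguments are lists of equal length, an entry for each row: "xyz": the shift along the tool's x, y, z in mm, a list of three; "roll": the turn about the tool's z in rad. In form: {"xyz": [[tx, ty, tz], ...], "roll": [roll, ...]}. A call has exactly 10 rows; each row is the pose to reach, as a shift and turn from the pose commanded when the call began, along the tool's axes at that moment; what a row does not reach only later rows make up. A row lasts 1/12 s, in which the tool goes at most 41.7 mm and 7.16 degrees, less where a joint would pass 70% of its speed; a pose out of reach is approached as far as the arm can. A call with a gripper value outside its range is refused whole. "gripper" is the gripper command: -1 is fully open, 1 is shut, values between are in proportion, set as the call begins (left out, the last holds). The fingers move at their own pace and stop on an object; the grip force is fixed at half the most. Time passes only in rows, so rows that repeat a pose let the fingers close, or fill a call up. It gives the time, the measured TCP pose, the force and the opening at its end, in the units of the state.
- env.get_obs(): the state, without advancing time (a new reading comes with each control period).
- env.capture(name): name is "scene" or "top"; returns (picture, depth): 420x560x3 uint8, red, green, blue; 420x560 float32, m along the optical axis (not along the pixel's ray), 0 where there is no reading.
- env.calibration(name): a dict with "fx", "fy", "cx", "cy" (pixels), "xyz" and "attitude" of the camera in the world. Camera axes: x right, y down, z forward; pixel columns grow to the right and rows downward; lengths in m; the calibration is good to about 2 mm. A picture is of the moment at which its call begins. calibration takes no time and is no camera call.
- env.sign_off(): hands the job in, once; it reports no verdict.
The state is a dict: "clock": time; "joint_positions": joint angles; "dq": joint speeds; "tau": joint torques, N m; "tcp_pos": TCP position; "eef_rot": TCP orientation; "contact_force": force on the tool from outside, world axes, zero at the start; "ft_torque": the same for the moment, N m; "finger_gap": finger opening in m.
Only numpy, scipy, OpenCV 4.12 (cv2) and the standard library are available. Lean on these libraries where they do the work, as an engineer would, in place of code of your own. Each camera call takes 0.05 s, during which the arm holds its last target. There are 200 camera calls.

TASK

Tidy the worktop: put the tea light, the round lidded pot, the kitchen timer and the pair of chopsticks each into the wooden dish, stand or rest whose recess matches its outline and size, the tea light into the smaller round dish and the pot into the larger. Each must sit upright (the chopsticks flat) down on the floor of its recess, inside the rim and let go. Leave the garlic and the tin standing where they are.

Things in the scene. Friction and masses are not known exactly. Their poses are not given: they have to be found in the camera images.
- tea_light: Tea light: a low round thin cup of dull green wax with a dark wick, 38 mm across and 15 mm high, smooth upright side. Starts standing on the worktop. Origin: centre of its underside, z up.
- cream_pot: Closed round white pot with a wide red lid, 58 mm across and 50 mm high, nearly straight side, stands upright; the lid is fixed. Origin: centre of its underside, z up.
- timer: White kitchen timer standing on edge: an upright slab 24 mm thick (along its x), 72 mm wide (along its y) and 75 mm high. Its foot is an oblong of 24 x 72 mm. Origin: centre of its underside, z up. Either face may look forward.
- chopsticks: A pair of dark brown chopsticks lying side by side, joined as one rigid piece 239 mm long (along its x), 17 mm wide (along its y) and 7 mm high. Lies flat on the worktop. Origin: centre of its underside, z up. Either end may point forward.
- dish_small: Fixed wooden dish, the smaller of the two round ones, which fits the tea light; outside 66 mm across, rim top 8 mm above the worktop, recess floor 4 mm above it (recess 4 mm deep, 54 mm wide inside, 8 mm of room all round the tea light). Origin: centre of its underside on the worktop, z up.
- dish_large: Fixed wooden dish, the larger of the two round ones, which fits the round pot; outside 86 mm across, rim top 8 mm above the worktop, recess floor 4 mm above it (recess 4 mm deep, 74 mm wide inside, 8 mm of room all round the pot). Origin: centre of its underside on the worktop, z up.
- stand_oblong: Fixed wooden short oblong stand, which fits the foot of the timer; outside 52 (its x) x 100 (its y) mm, rim top 8 mm above the worktop, recess floor 4 mm above it (recess 4 mm deep, 40 (x) x 88 (y) mm wide inside, 8 mm of room all round the timer's foot). Origin: centre of its underside on the worktop, z up; the timer's y must lie along its y, either way round.
- rest_long: Fixed wooden long narrow rest, which fits the chopsticks; outside 267 (its x) x 45 (its y) mm, rim top 8 mm above the worktop, recess floor 4 mm above it (recess 4 mm deep, 255 (x) x 33 (y) mm wide inside, 8 mm of room all round the chopsticks). Origin: centre of its underside on the worktop, z up; the rim runs round the ends and the corners, but both long sides have no rim over the middle 150 mm, as room for fingers; the chopsticks' x must lie along its x, either way round.
- garlic: Loose garlic bulb, 60 mm across and 58 mm high, standing among the work. Not part of the job: leave it where it is. Origin: centre of its underside.
- tin: Loose round tin, 75 mm across and 58 mm high, standing among the work. Not part of the job: leave it where it is. Origin: centre of its underside.

How it is judged:
At the end, for the whole second after the job is handed in: Each thing in its own stand: centres within 12 mm seen from above, underside on the recess floor (1.5 mm), tilt under 0.06 rad, at rest; timer within 0.25 rad and chopsticks within 0.12 rad of their stand's length, either way round; garlic and tin upright (0.3 rad) (horizontal distance between tea_light and dish_small below 0.012 m and z of tea_light in the frame of dish_small between 0.002 and 0.0055 m and angle between each of tea_light, cream_pot, timer, chopsticks's own z axis and vertical below 0.06 rad and linear speed of each of tea_light, cream_pot, timer, chopsticks below 0.02 m/s and horizontal distance between cream_pot and dish_large below 0.012 m and z of cream_pot in the frame of dish_large between 0.002 and 0.0055 m and horizontal distance between timer and stand_oblong below 0.012 m and z of timer in the frame of stand_oblong between 0.002 and 0.0055 m and angle between the y axis of timer and the y axis of stand_oblong, either way round below 0.25 rad and horizontal distance between chopsticks and rest_long below 0.012 m and z of chopsticks in the frame of rest_long between 0.002 and 0.0055 m and angle between the x axis of chopsticks and the x axis of rest_long, either way round below 0.12 rad and angle between each of garlic, tin's own z axis and vertical below 0.3 rad); the robot touches nothing.
It fails at once if the garlic is pushed more than 25 mm from where it stood (distance of garlic from where it was at the start of the episode above 0.025 m).
It fails at once if the tin is pushed more than 25 mm from where it stood (distance of tin from where it was at the start of the episode above 0.025 m).
It also fails if it takes over 96 s, if anything falls off the work surface, if the arm or the gripper's body presses on something with over 40 N, if the wrist force passes 120 N, or if a joint passes its speed limit or range.

## Working session

There is one attempt and no reset: what is moved stays moved. The work goes in short steps, Python scripts to look and compute and a tool call to move; the robot and the scene stay as the last step left them, time stands still between calls to the robot, and variables do not carry over. Pictures are saved under pics/ and viewed, about 12 in all and at most 16, crops included, and the job is handed in when it is done.

Besides the shell and the picture viewer there is one more tool, called after "Call:" as a command line: name --pt "numbers of a row" for each row, then --argument value for the rest. jog_arm: Moves the arm, as the interface text tells. Its arguments: {"type":"object","properties":{"xyz":{"type":"array","items":{"type":"array","items":{"type":"number"}}},"roll":{"type":"array","items":{"type":"number"}},"gripper":{"type":"number"}},"required":["xyz","roll"]}

```bash
ls; mkdir -p pics; python3 - <<'E'
from bench import env
import cv2,numpy as np
np.set_printoptions(precision=4,suppress=True)
o=env.get_obs();print({k:np.round(v,4) for k,v in o.items()})
for n in("scene","top"):
    c,d=env.capture(n);print(n,env.calibration(n))
    cv2.imwrite(f"pics/{n}0.png",c[:,:,::-1]);np.savez(f"{n}0.npz",c=c,d=d)
E
```

```text
pics
{'clock': np.float64(0.0), 'joint_positions': array([ 1.0895,  0.2074,  1.5429, -0.    ,  1.3935, -0.1505]), 'dq': array([-0.0017, -0.0003, -0.0002,  0.001 ,  0.0004, -0.0016]), 'tau': array([  0.0009, -37.0881, -28.142 ,   0.0699,   0.0362,  -0.0002]), 'tcp_pos': array([0.1864, 0.543 , 0.1735]), 'eef_rot': array([-3.1413,  0.0022,  1.24  ]), 'contact_force': array([ 0.6509, -0.3412,  0.7607]), 'ft_torque': array([-0.0142,  0.0579, -0.03  ]), 'finger_gap': np.float64(0.0939)}
scene {'fx': 453.09203415347037, 'fy': 453.09203415347037, 'cx': 279.531727092465, 'cy': 210.28914630513583, 'xyz': array([-0.0016,  0.3677,  0.525 ]), 'attitude': array([-2.1886,  0.0056, -2.1813])}
top {'fx': 456.5180857478162, 'fy': 456.5180857478162, 'cx': 284.38727179288134, 'cy': 205.97336442102838, 'xyz': array([ 0.5249, -0.0152,  0.9721]), 'attitude': array([-3.0803, -0.0282, -1.5503])}
```

View pics/top0.png

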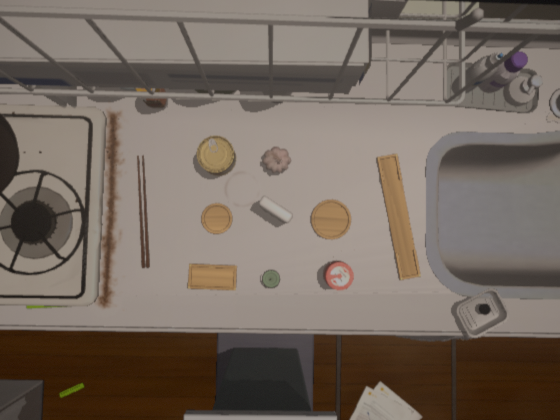

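View pics/scene0.png

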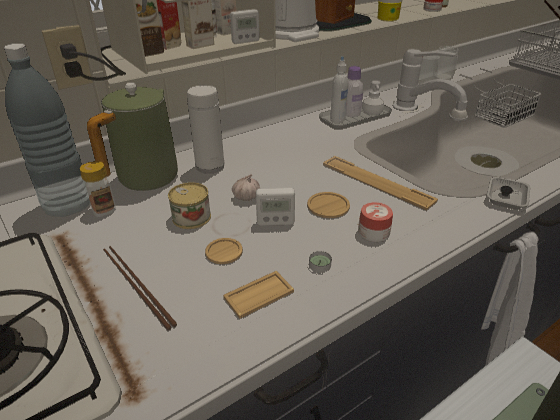

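Top view (x up, y left): tea light (271,279), pot (339,276), timer (276,209), chopsticks (143,211), small dish (216,219), large dish (330,219), oblong stand (213,277), long rest (398,216), tin (216,155), garlic (276,160). The scene view agrees with this.

```bash
cat > h.py <<'E'
import numpy as np,cv2
from scipy.spatial.transform import Rotation as R
from bench import env
np.set_printoptions(precision=4,suppress=True)
def cloud(n,d):
    k=env.calibration(n);v,u=np.indices(d.shape)
    p=np.stack([(u-k['cx'])/k['fx']*d,(v-k['cy'])/k['fy']*d,d],-1)
    return p@R.from_euler('xyz',k['attitude']).as_matrix().T+k['xyz']
def cast(n,uv,z):
    k=env.calibration(n);uv=np.atleast_2d(uv).astype(float)
    r=np.c_[(uv[:,0]-k['cx'])/k['fx'],(uv[:,1]-k['cy'])/k['fy'],np.ones(len(uv))]@R.from_euler('xyz',k['attitude']).as_matrix().T
    return (k['xyz']+r*((z-k['xyz'][2])/r[:,2])[:,None])[:,:2]
def blob(mask,box):
    m=np.zeros(mask.shape,np.uint8);x0,y0,x1,y1=box;m[y0:y1,x0:x1]=mask[y0:y1,x0:x1]
    m=cv2.morphologyEx(m,cv2.MORPH_CLOSE,np.ones((3,3)))
    return max(cv2.findContours(m,cv2.RETR_EXTERNAL,cv2.CHAIN_APPROX_NONE)[0],key=cv2.contourArea)[:,0]
def rect(n,c,z):
    p=cast(n,c,z);(x,y),(w,h),a=cv2.minAreaRect((p*1000).astype(np.float32))
    if w<h:w,h,a=h,w,a+90
    a=(a+90)%180-90
    return np.round([x,y,w,h,a],1)  # mm, a: long axis angle from world x, deg
E
cat > m.py <<'E'
from h import *
f=np.load('top0.npz');c,d=f['c'],f['d'];P=cloud('top',d);z=P[...,2]
print('table z',[np.round(np.median(z[y-4:y+4,x-4:x+4]),4) for x,y in((180,180),(300,250),(370,150),(180,290))])
hsv=cv2.cvtColor(c,cv2.COLOR_RGB2HSV).astype(int);H,S,V=np.moveaxis(hsv,-1,0)
wood=((H>8)&(H<25)&(S>90)&(V>70)).astype(np.uint8)
for n,b in dict(dish_small=(195,198,238,240),dish_large=(305,195,356,243),stand=(182,255,245,298),rest=(370,145,425,285)).items():print(n,rect('top',blob(wood,b),.008))
dark=((V<95)).astype(np.uint8)
print('chop',rect('top',blob(dark,(130,145,160,275)),.005))
for n,b,h0,h1,h in(('tea',(255,262,288,295),.008,.03,.015),('pot',(318,255,362,298),.04,.06,.05),('timer',(250,185,305,232),.068,.085,.075),('garlic',(255,138,298,180),.015,.08,.03),('tin',(190,130,242,180),.045,.07,.058)):
    print(n,rect('top',blob(((z>h0)&(z<h1)).astype(np.uint8),b),h),'med z',np.round(np.median(z[b[1]:b[3],b[0]:b[2]][(z[b[1]:b[3],b[0]:b[2]]>h0)]),4))
E
python3 m.py; python3 - <<'E'
from h import *
c=np.load('top0.npz')['c']
cv2.imwrite('pics/crop0.png',cv2.resize(c[110:310,100:430,::-1],None,fx=2.4,fy=2.4,interpolation=cv2.INTER_CUBIC))
E
```

```text
table z [np.float64(-0.0001), np.float64(-0.001), np.float64(-0.0001), np.float64(-0.0006)]
dish_small [555.1 101.2  61.1  60.8   1.6]
dish_large [ 559.2 -139.5   83.    80.6  -88.8]
stand [433.7 107.2  98.7  50.5  88.9]
rest [ 568.6 -283.6  263.4   44.6   11.2]
chop [542.6 254.8 185.   15.5   4.6]
tea [433.5 -15.1  37.2  35.3   1.2] med z 0.0095
pot [ 444.8 -152.3   56.7   55.6   45.7] med z 0.0499
timer [575.2 -21.7  71.   21.3  57.5] med z 0.0739
garlic [680.4 -22.4  56.   54.3 -61.9] med z 0.0375
tin [685.3 101.1  74.2  73.1 -88.5] med z 0.0545
```

View pics/crop0.png

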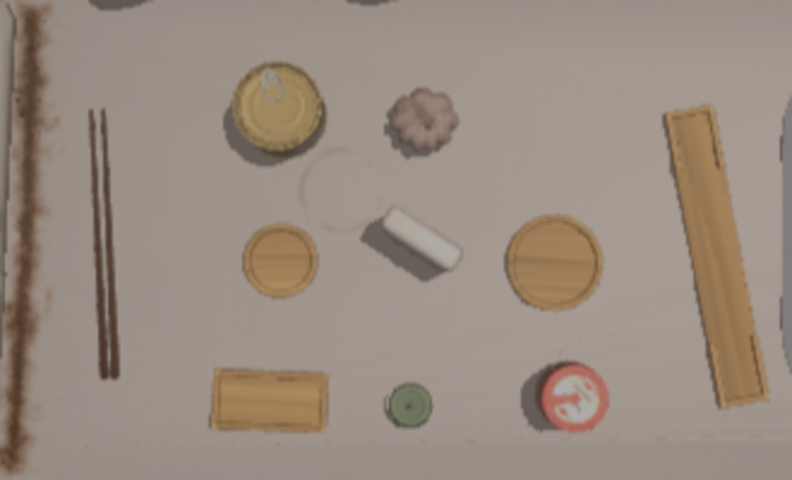

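Crop (scale 2.4, offset 100,110): the layout is confirmed. The chopsticks run from crop (97,109) to (109,378), and the earlier mask caught only part of them. I'll remeasure them.

```bash
cat >> h.py <<'E'
def go(x,y,z,yaw,o=None):  # mm, deg -> jog numbers from measured pose
    o=o or env.get_obs();p=o['tcp_pos']*1000;s=o['eef_rot'][2]
    d=np.array([x,y,z])-p;r=(s-np.radians(yaw)+np.pi)%(2*np.pi)-np.pi
    print('go',np.round([np.cos(s)*d[0]+np.sin(s)*d[1],np.sin(s)*d[0]-np.cos(s)*d[1],-d[2]],1),'roll',round(r,3))
E
python3 - <<'E'
from h import *
c=np.load('top0.npz')['c'];g=cv2.cvtColor(c,cv2.COLOR_RGB2GRAY).astype(int)
bg=cv2.medianBlur(g.astype(np.uint8),31).astype(int)
m=np.zeros(g.shape,np.uint8);b=(126,140,165,285);s=np.s_[b[1]:b[3],b[0]:b[2]]
m[s]=((bg-g)[s]>22);ys,xs=np.nonzero(m)
m=cv2.morphologyEx(m,cv2.MORPH_CLOSE,np.ones((3,9)))
cc=blob(m,b);print(cc.min(0),cc.max(0),rect('top',cc,.005))
q=rect('top',cc,.005);go(q[0],q[1],60,q[4]+90)
E
```

```text
[137 155] [149 268] [567.2 256.4 238.4  18.    4.9]
go [-147.5  453.3  113.6] roll -0.416
```

Call:
jog_arm --pt "-147 453 70" --pt "-147 453 70" --pt "-147 453 70" --pt "-147 453 70" --pt "-147 453 70" --pt "-147 453 70" --pt "-147 453 70" --pt "-147 453 70" --pt "-147 453 70" --pt "-147 453 70" --roll '[-0.416,-0.416,-0.416,-0.416,-0.416,-0.416,-0.416,-0.416,-0.416,-0.416]' --gripper 0.0

```text
clock: 0.93
tcp_pos: [0.5094, 0.3004, 0.1147]
eef_rot: [-3.141, 0.0, 1.656]
contact_force: [1.0, 0.2, 0.6]
finger_gap: 0.0473
```

```bash
python3 - <<'E'
from h import *
go(567.2,256.4,60,94.9)
E
```

```text
go [-48.7  53.8  54.7] roll -0.0
```

Call:
jog_arm --pt "-25 28 20" --pt "-49 54 50" --pt "-49 54 80" --pt "-49 54 85" --pt "-49 54 85" --pt "-49 54 85" --pt "-49 54 85" --pt "-49 54 85" --pt "-49 54 85" --pt "-49 54 85" --roll '[0,0,0,0,0,0,0,0,0,0]'

```text
clock: 1.77
tcp_pos: [0.5671, 0.2588, 0.0322]
eef_rot: [3.139, -0.001, 1.657]
contact_force: [0.3, -0.0, 0.2]
finger_gap: 0.047
```

```bash
python3 - <<'E'
from h import *
print(env.get_obs()['tcp_pos']);go(567.2,256.4,2.5,94.9)
c,d=env.capture('scene');cv2.imwrite('pics/s1.png',c[:,:,::-1])
E
```

```text
[0.5671 0.2588 0.0322]
go [-2.4 -0.1 29.7] roll 0.001
```

View pics/s1.png

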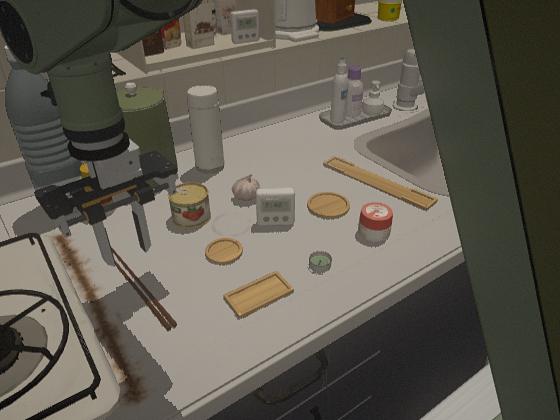

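The scene view shows the fingers at (107,255) and (143,245), straddling the chopsticks. Next I descend and grip.

Call:
jog_arm --pt "-2 0 15" --pt "-2 0 27" --pt "-2 0 30" --pt "-2 0 30" --pt "-2 0 30" --pt "-2 0 30" --pt "-2 0 30" --pt "-2 0 30" --pt "-2 0 30" --pt "-2 0 30" --roll '[0,0,0,0,0,0,0,0,0,0]'

```text
clock: 2.65
tcp_pos: [0.5669, 0.2559, 0.0008]
eef_rot: [3.141, -0.0, 1.656]
contact_force: [0.4, -0.2, 0.4]
finger_gap: 0.0472
```

Call:
jog_arm --pt "0 0 0" --pt "0 0 0" --pt "0 0 0" --pt "0 0 0" --pt "0 0 0" --pt "0 0 0" --pt "0 0 0" --pt "0 0 0" --pt "0 0 0" --pt "0 0 0" --roll '[0,0,0,0,0,0,0,0,0,0]' --gripper 1.0

```text
clock: 3.48
tcp_pos: [0.5666, 0.2559, 0.0005]
eef_rot: [3.142, -0.0, 1.656]
contact_force: [-0.1, 1.4, 0.3]
finger_gap: 0.0004
```

The gap closed to 0.4 mm, so the grip failed. I'll take a look.

```bash
python3 - <<'E'
from h import *
c,d=env.capture('scene');t,_=env.capture('top')
a=cv2.resize(c[200:340,40:220,::-1],(720,560),interpolation=cv2.INTER_CUBIC)
cv2.imwrite('pics/s2.png',a)
cv2.imwrite('pics/t2.png',cv2.resize(t[120:300,100:240,::-1],(467,600),interpolation=cv2.INTER_CUBIC))
E
```

```text
(no output)
```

View pics/s2.png

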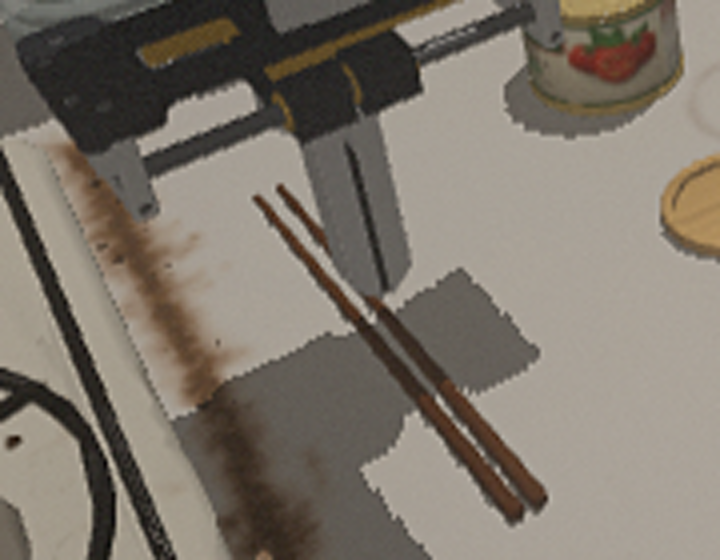

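The fingers are shut beside or over the right-hand stick. Next I measure the chopsticks now against before, in both views, and project the TCP into the picture.

```bash
cat >> h.py <<'E'
def proj(n,p):
    k=env.calibration(n);q=(np.atleast_2d(p)-k['xyz'])@R.from_euler('xyz',k['attitude']).as_matrix()
    return np.c_[q[:,0]/q[:,2]*k['fx']+k['cx'],q[:,1]/q[:,2]*k['fy']+k['cy']]
E
python3 - <<'E'
from h import *
p=env.get_obs()['tcp_pos'];print(p,'tcp scene crop px',(proj('scene',p)-[40,200])*4)
a=np.radians(4.9);u=np.array([np.cos(a),np.sin(a)])
ends=[[567.2+s*119*u[0],256.4+s*119*u[1],4] for s in(-1,0,1)]
print('chop model ends crop px',(proj('scene',np.array(ends)/1000)-[40,200])*4)
# sticks ends read off the crop
for q in([(265,192)],[(530,500)]):print('crop ends cast',cast('scene',np.array(q)/4+[40,200],.004)*1000)
E
```

```text
[0.5666 0.2558 0.0005] tcp scene crop px [[389.1944 341.0019]]
chop model ends crop px [[530.521  512.0196]
 [385.7271 334.4754]
 [267.6643 189.7085]]
crop ends cast [[684.8742 268.041 ]]
crop ends cast [[453.9282 244.0748]]
```

View pics/t2.png

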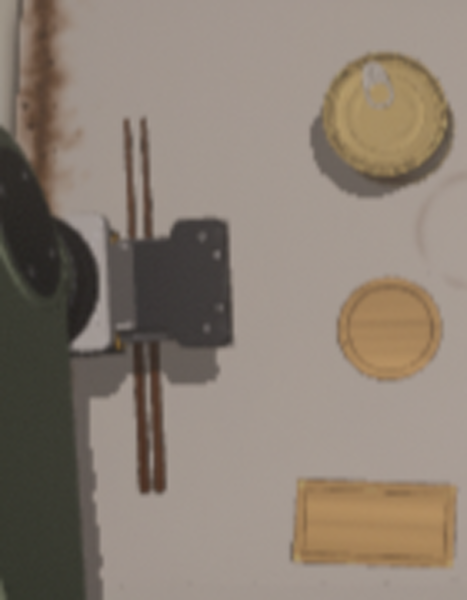

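```bash
python3 - <<'E'
from h import *
c,d=env.capture('scene');P=cloud('scene',d)
for v in range(255,290,3):
    print(v,[tuple(np.round(P[v,u]*1000).astype(int)) for u in(128,132,136,140)])
E
```

```text
255 [(np.int64(557), np.int64(260), np.int64(74)), (np.int64(560), np.int64(253), np.int64(69)), (np.int64(559), np.int64(248), np.int64(67)), (np.int64(558), np.int64(242), np.int64(64))]
258 [(np.int64(557), np.int64(261), np.int64(68)), (np.int64(559), np.int64(255), np.int64(64)), (np.int64(557), np.int64(249), np.int64(63)), (np.int64(558), np.int64(243), np.int64(59))]
261 [(np.int64(557), np.int64(262), np.int64(63)), (np.int64(558), np.int64(256), np.int64(60)), (np.int64(561), np.int64(250), np.int64(54)), (np.int64(559), np.int64(244), np.int64(52))]
264 [(np.int64(558), np.int64(263), np.int64(57)), (np.int64(558), np.int64(257), np.int64(54)), (np.int64(557), np.int64(252), np.int64(52)), (np.int64(560), np.int64(245), np.int64(46))]
267 [(np.int64(558), np.int64(264), np.int64(51)), (np.int64(558), np.int64(258), np.int64(48)), (np.int64(558), np.int64(252), np.int64(45)), (np.int64(557), np.int64(247), np.int64(42))]
270 [(np.int64(558), np.int64(265), np.int64(46)), (np.int64(558), np.int64(259), np.int64(42)), (np.int64(560), np.int64(253), np.int64(38)), (np.int64(60
[... 444 characters left out ...]
int64(6)), (np.int64(584), np.int64(258), np.int64(2)), (np.int64(574), np.int64(254), np.int64(7)), (np.int64(578), np.int64(247), np.int64(0))]
282 [(np.int64(582), np.int64(266), np.int64(1)), (np.int64(572), np.int64(262), np.int64(7)), (np.int64(573), np.int64(255), np.int64(2)), (np.int64(566), np.int64(251), np.int64(6))]
285 [(np.int64(576), np.int64(268), np.int64(1)), (np.int64(566), np.int64(264), np.int64(6)), (np.int64(566), np.int64(258), np.int64(3)), (np.int64(560), np.int64(253), np.int64(5))]
288 [(np.int64(567), np.int64(271), np.int64(2)), (np.int64(565), np.int64(265), np.int64(1)), (np.int64(556), np.int64(261), np.int64(6)), (np.int64(556), np.int64(255), np.int64(2))]
```

The depth image puts the fingertips at z≈36 mm, while the state reports TCP z = 0.5 mm. The projected TCP also lies 12 px below the visible tip, so the two disagree with the report by about 35 mm in z (xy agrees). I'll trust the pictures, reopen, descend in part, and measure the tips again.

Call:
jog_arm --pt "0 0 0" --pt "0 0 0" --pt "0 0 0" --pt "0 0 0" --pt "0 0 0" --pt "0 0 5" --pt "0 0 10" --pt "0 0 15" --pt "0 0 20" --pt "0 0 20" --roll '[0,0,0,0,0,0,0,0,0,0]' --gripper 0.0

```text
clock: 4.47
tcp_pos: [0.5652, 0.2554, -0.0214]
eef_rot: [-3.138, 0.001, 1.656]
contact_force: [0.4, -0.1, -1.1]
finger_gap: 0.0468
```

```bash
cat >> h.py <<'E'
def tips(win=50):
    "lowest raised points near the tool in the scene view: tip heights by y"
    o=env.get_obs();p=o['tcp_pos'];c,d=env.capture('scene');P=cloud('scene',d).reshape(-1,3)
    P=P[(d.ravel()>0)&(abs(P[:,0]-p[0])<.03)&(abs(P[:,1]-p[1])<win/1000)&(P[:,2]>.010)&(P[:,2]<.15)]
    print('tcp',p,'f',o['contact_force'],'gap',o['finger_gap'])
    for y in np.arange(-win,win,6):
        q=P[abs(P[:,1]-p[1]-y/1000)<.003]
        if len(q)>3:print(int(y),'zmin',np.round(np.sort(q[:,2])[:3]*1000,1),'x',np.round(np.median(q[:,0])*1000))
E
python3 - <<'E'
from h import *
tips()
E
```

```text
tcp [ 0.5652  0.2554 -0.0214] f [ 0.4164 -0.1046 -1.0784] gap 0.046770190610982025
-50 zmin [113.1 113.9 117. ] x 542.0
-44 zmin [112.  113.  113.6] x 544.0
-38 zmin [17.5 18.8 22.3] x 547.0
-32 zmin [11.8 12.6 15. ] x 559.0
-26 zmin [11.6 11.6 11.9] x 560.0
-20 zmin [ 26.  120.  120.3] x 545.0
-14 zmin [118.9 120.  120.1] x 544.0
-8 zmin [119.7 119.9 120.8] x 544.0
-2 zmin [119.5 119.5 120.5] x 543.0
4 zmin [120.2 120.3 120.8] x 543.0
10 zmin [118.7 120.3 120.3] x 542.0
16 zmin [119.  120.  120.7] x 542.0
22 zmin [10.  12.2 13.4] x 555.0
28 zmin [13.3 13.9 14.1] x 554.0
34 zmin [19.1 20.3 20.4] x 555.0
40 zmin [103.4 129.4 130.1] x 545.0
46 zmin [102.7 105.  105.3] x 561.0
```

The tips measure about 11.7 mm at a reported z of −21.4, so the true tip is reported z + 33 mm. I go down 9 mm more and grip.

Call:
jog_arm --pt "0 0 3" --pt "0 0 6" --pt "0 0 9" --pt "0 0 9" --pt "0 0 9" --pt "0 0 9" --pt "0 0 9" --pt "0 0 9" --pt "0 0 9" --pt "0 0 9" --roll '[0,0,0,0,0,0,0,0,0,0]'

```text
clock: 5.35
tcp_pos: [0.5668, 0.2559, -0.0284]
eef_rot: [3.141, -0.0, 1.656]
contact_force: [0.4, 1.1, 0.2]
finger_gap: 0.047
```

Call:
jog_arm --pt "0 0 0" --pt "0 0 0" --pt "0 0 0" --pt "0 0 0" --pt "0 0 0" --pt "0 0 0" --pt "0 0 0" --pt "0 0 0" --pt "0 0 0" --pt "0 0 0" --roll '[0,0,0,0,0,0,0,0,0,0]' --gripper 1.0

```text
clock: 6.18
tcp_pos: [0.5666, 0.2558, -0.0285]
eef_rot: [-3.142, -0.0, 1.656]
contact_force: [0.6, 0.6, 0.5]
finger_gap: 0.0142
```

It holds at 14.2 mm, but the overlap is only about 2.5 mm, so I regrip 2 mm lower and then lift.

Call:
jog_arm --pt "0 0 0" --pt "0 0 0" --pt "0 0 0" --pt "0 0 0" --pt "0 0 0" --pt "0 0 2" --pt "0 0 2" --pt "0 0 2" --pt "0 0 2" --pt "0 0 2" --roll '[0,0,0,0,0,0,0,0,0,0]' --gripper 0.4

```text
clock: 7.02
tcp_pos: [0.5668, 0.2559, -0.0304]
eef_rot: [3.141, -0.0, 1.656]
contact_force: [1.3, -0.5, 0.7]
finger_gap: 0.0283
```

Call:
jog_arm --pt "0 0 0" --pt "0 0 0" --pt "0 0 0" --pt "0 0 0" --pt "0 0 0" --pt "0 0 0" --pt "0 0 -5" --pt "0 0 -15" --pt "0 0 -25" --pt "0 0 -40" --roll '[0,0,0,0,0,0,0,0,0,0]' --gripper 1.0

```text
clock: 7.85
tcp_pos: [0.5659, 0.2556, 0.0097]
eef_rot: [-3.14, 0.0, 1.656]
contact_force: [-0.2, 0.4, -0.5]
finger_gap: 0.0144
```

Call:
jog_arm --pt "0 0 -20" --pt "0 0 -45" --pt "0 0 -70" --pt "0 0 -80" --pt "0 0 -80" --pt "0 0 -80" --pt "0 0 -80" --pt "0 0 -80" --pt "0 0 -80" --pt "0 0 -80" --roll '[0,0,0,0,0,0,0,0,0,0]'

```text
clock: 8.68
tcp_pos: [0.5657, 0.2556, 0.088]
eef_rot: [-3.139, 0.001, 1.656]
contact_force: [0.2, -0.6, -0.9]
finger_gap: 0.0141
```

```bash
python3 - <<'E'
from h import *
go(568.6,-283.6,92,101.2)
go(568.6,-283.6,92,-78.8)
c,d=env.capture('scene');cv2.imwrite('pics/s3.png',c[:,:,::-1])
P=cloud('scene',d);m=(P[...,2]>.05)&(cv2.cvtColor(c,cv2.COLOR_RGB2GRAY)<80)&(abs(P[...,0]-.567)<.14)&(abs(P[...,1]-.256)<.04)&(P[...,2]<.128)
q=P[m];print(len(q),q.min(0),q.max(0))
for a,b in((.43,.49),(.49,.54),(.6,.65),(.65,.7)):
    s=q[(q[:,0]>a)&(q[:,0]<b)];print(a,len(s),np.median(s,0))
E
```

```text
go [-537.4  -43.    -4. ] roll -0.11
go [-537.4  -43.    -4. ] roll 3.031
627 [0.4487 0.2375 0.1202] [0.6868 0.271  0.1278]
0.43 233 [0.4668 0.2477 0.1257]
0.49 194 [0.5129 0.2519 0.125 ]
0.6 23 [0.6382 0.2668 0.1229]
0.65 38 [0.6692 0.2686 0.1227]
```

View pics/s3.png

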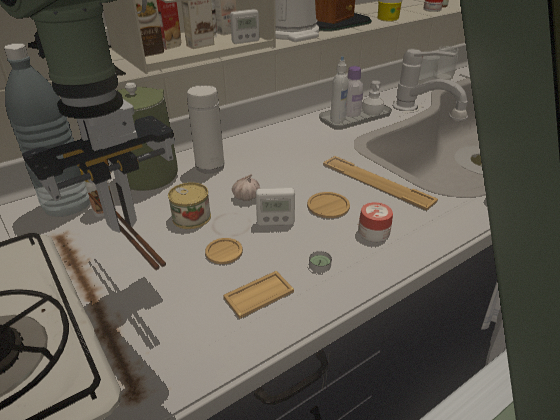

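Held level: chopsticks from (90,195) to (160,265) with their shadow beneath. I carry them to the rest.

Call:
jog_arm --pt "-35 -3 0" --pt "-75 -6 0" --pt "-115 -9 0" --pt "-155 -12 0" --pt "-195 -15 0" --pt "-235 -19 0" --pt "-275 -22 0" --pt "-315 -25 0" --pt "-355 -28 0" --pt "-395 -31 0" --roll '[-0.01,-0.02,-0.03,-0.04,-0.05,-0.06,-0.07,-0.08,-0.09,-0.1]'

```text
clock: 9.57
tcp_pos: [0.5689, -0.1422, 0.0893]
eef_rot: [-3.141, -0.0, 1.756]
contact_force: [0.4, 1.1, 0.8]
finger_gap: 0.014
```

```bash
python3 - <<'E'
from h import *
print(env.get_obs()['joint_positions']);go(568.4,-284,50,101.2)
E
```

```text
[-0.3926  0.3121  1.5953  0.0001  1.2345 -2.149 ]
go [-139.2  -26.7   39.3] roll -0.01
```

Call:
jog_arm --pt "-35 -7 0" --pt "-75 -14 0" --pt "-110 -21 0" --pt "-130 -25 10" --pt "-139 -27 30" --pt "-139 -27 60" --pt "-139 -27 85" --pt "-139 -27 95" --pt "-139 -27 95" --pt "-139 -27 95" --roll '[0,0,0,-0.01,-0.01,-0.01,-0.01,-0.01,-0.01,-0.01]'

```text
clock: 10.4
tcp_pos: [0.5683, -0.2817, -0.0058]
eef_rot: [-3.141, -0.001, 1.766]
contact_force: [0.3, -0.1, -0.9]
finger_gap: 0.0139
```

```bash
python3 - <<'E'
from h import *
go(568.4,-284,-26,101.2)
c,d=env.capture('scene');P=cloud('scene',d)*1000
cv2.imwrite('pics/s4.png',cv2.resize(c[140:230,300:460,::-1],(800,450),interpolation=cv2.INTER_CUBIC))
E
```

```text
go [-2.3 -0.4 20.2] roll -0.0
```

View pics/s4.png

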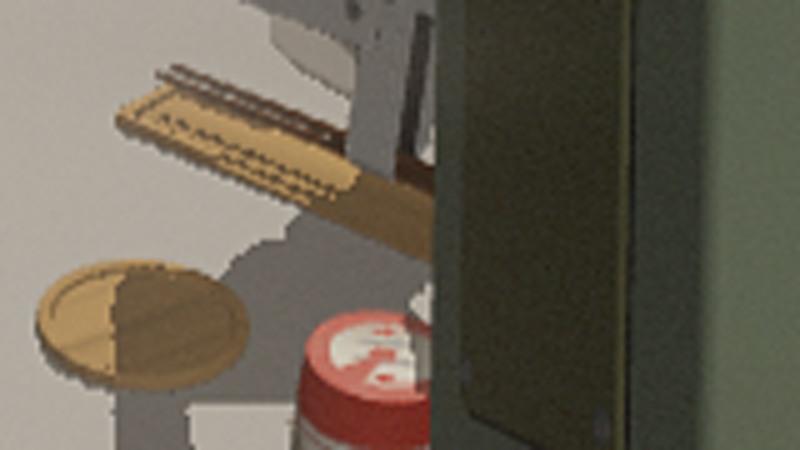

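The crop shows the chopsticks hovering about 24 mm above the rest, lined up end to end with it. Lower and release.

Call:
jog_arm --pt "-2 0 6" --pt "-2 0 12" --pt "-2 0 17" --pt "-2 0 19" --pt "-2 0 20" --pt "-2 0 20" --pt "-2 0 20" --pt "-2 0 20" --pt "-2 0 20" --pt "-2 0 20" --roll '[0,0,0,0,0,0,0,0,0,0]'

```text
clock: 11.28
tcp_pos: [0.569, -0.284, -0.0252]
eef_rot: [3.141, 0.0, 1.766]
contact_force: [-0.5, -0.6, 0.0]
finger_gap: 0.0138
```

Call:
jog_arm --pt "0 0 0" --pt "0 0 0" --pt "0 0 0" --pt "0 0 0" --pt "0 0 0" --pt "0 0 -5" --pt "0 0 -15" --pt "0 0 -40" --pt "0 0 -75" --pt "0 0 -100" --roll '[0,0,0,0,0,0,0,0,0,0]' --gripper 0.4

```text
clock: 12.12
tcp_pos: [0.5696, -0.2844, 0.0777]
eef_rot: [3.14, 0.002, 1.766]
contact_force: [1.0, 0.2, -0.1]
finger_gap: 0.0281
```

```bash
python3 - <<'E'
from h import *
# pot: tip 22 -> tcp -11 ; approach above: tip 90 (pot 50)
go(444.8,-152.3,60,0);go(444.8,-152.3,60,90)
E
```

```text
go [153.9 -96.8  17.7] roll 1.766
go [153.9 -96.8  17.7] roll 0.195
```

Call:
jog_arm --pt "35 -22 0" --pt "70 -44 0" --pt "105 -66 8" --pt "135 -85 15" --pt "154 -97 18" --pt "154 -97 18" --pt "154 -97 40" --pt "154 -97 65" --pt "154 -97 90" --pt "154 -97 90" --roll '[0.1,0.195,0.195,0.195,0.195,0.195,0.195,0.195,0.195,0.195]' --gripper -1.0

```text
clock: 12.95
tcp_pos: [0.4412, -0.1505, -0.0184]
eef_rot: [-3.136, -0.003, 1.571]
contact_force: [-0.6, 0.5, -0.7]
finger_gap: 0.0915
```

```bash
python3 - <<'E'
from h import *
go(444.8,-152.3,-13,90)
c,d=env.capture('scene');t,_=env.capture('top')
cv2.imwrite('pics/t5.png',cv2.resize(t[130:300,270:450,::-1],(635,600),interpolation=cv2.INTER_CUBIC))
E
```

```text
go [-1.8  3.6 -5.4] roll -0.0
```

View pics/t5.png

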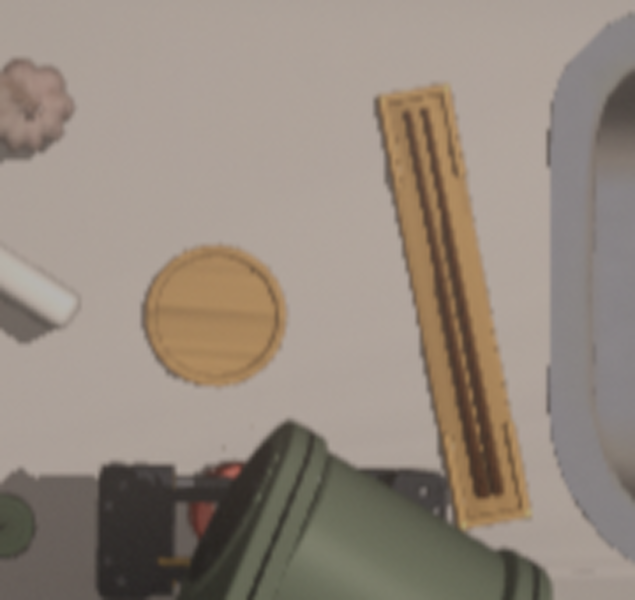

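Chopsticks lie inside the rest, crop (415,110)–(485,490), centred. The pot is between the jaws, so I centre, close and lift.

Call:
jog_arm --pt "-1 2 -3" --pt "-2 3 -5" --pt "-2 3 -5" --pt "-2 3 -5" --pt "-2 3 -5" --pt "-2 3 -5" --pt "-2 3 -5" --pt "-2 3 -5" --pt "-2 3 -5" --pt "-2 3 -5" --roll '[0,0,0,0,0,0,0,0,0,0]' --gripper 1.0

```text
clock: 13.88
tcp_pos: [0.447, -0.1537, -0.0101]
eef_rot: [3.141, 0.0, 1.571]
contact_force: [-1.5, 1.4, 5.6]
finger_gap: 0.0577
```

Call:
jog_arm --pt "0 0 0" --pt "0 0 0" --pt "0 0 -10" --pt "0 0 -25" --pt "0 0 -40" --pt "0 0 -40" --pt "0 0 -40" --pt "0 0 -40" --pt "0 0 -40" --pt "0 0 -40" --roll '[0,0,0,0,0,0,0,0,0,0]'

```text
clock: 14.72
tcp_pos: [0.4459, -0.1532, 0.0285]
eef_rot: [-3.14, -0.001, 1.571]
contact_force: [0.2, -0.1, -0.6]
finger_gap: 0.0575
```

```bash
python3 - <<'E'
from h import *
go(559.2,-139.5,-8,90)
c,d=env.capture('scene');P=cloud('scene',d)*1000;p=env.get_obs()['tcp_pos']*1000
m=(abs(P[...,0]-p[0])<60)&(abs(P[...,1]-p[1])<28)&(P[...,2]>15)&(P[...,2]<110)
print(np.sort(P[m][:,2])[[0,5,20]]);cv2.imwrite('pics/s5.png',c[120:300,250:500,::-1])
E
```

```text
go [ 13.6 113.3  36.5] roll 0.0
[40.035  40.4816 42.7027]
```

Pot held (57.6 mm); its underside is at 40 mm. I move it over the large dish, lower it and check.

Call:
jog_arm --pt "4 30 0" --pt "8 65 0" --pt "12 95 0" --pt "14 115 0" --pt "14 115 0" --pt "14 115 0" --pt "14 115 10" --pt "14 115 20" --pt "14 115 25" --pt "14 115 25" --roll '[0,0,0,0,0,0,0,0,0,0]'

```text
clock: 15.6
tcp_pos: [0.5586, -0.1389, 0.0019]
eef_rot: [-3.136, -0.002, 1.57]
contact_force: [1.0, 0.0, -0.4]
finger_gap: 0.0575
```

```bash
python3 - <<'E'
from h import *
go(560.7,-139.5,-5.5,90)
c,d=env.capture('scene')
cv2.imwrite('pics/s6.png',cv2.resize(c[130:250,240:420,::-1],(720,480),interpolation=cv2.INTER_CUBIC))
E
```

```text
go [-0.6  2.1  7.4] roll -0.001
```

View pics/s6.png

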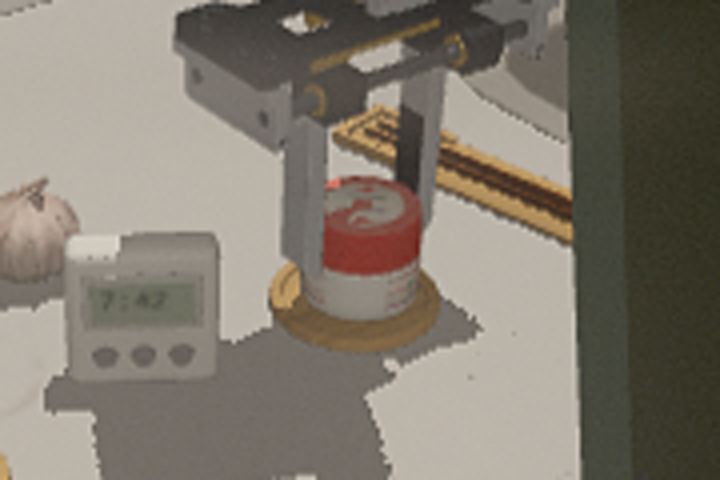

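The pot hangs centred over the large dish, a few mm above its floor. Lower 7 mm and release.

Call:
jog_arm --pt "0 1 3" --pt "0 1 5" --pt "0 1 7" --pt "0 1 7" --pt "0 1 7" --pt "0 1 7" --pt "0 1 7" --pt "0 1 7" --pt "0 1 7" --pt "0 1 7" --roll '[0,0,0,0,0,0,0,0,0,0]'

```text
clock: 16.48
tcp_pos: [0.5628, -0.1396, -0.0024]
eef_rot: [3.141, 0.0, 1.571]
contact_force: [0.0, -0.7, -0.8]
finger_gap: 0.0572
```

Call:
jog_arm --pt "0 0 0" --pt "0 0 0" --pt "0 0 0" --pt "0 0 0" --pt "0 0 0" --pt "0 0 0" --pt "0 0 -15" --pt "0 0 -40" --pt "0 0 -70" --pt "0 0 -70" --roll '[0,0,0,0,0,0,0,0,0,0]' --gripper -0.9

```text
clock: 17.32
tcp_pos: [0.5676, -0.1415, 0.0738]
eef_rot: [3.131, 0.004, 1.571]
contact_force: [1.4, -0.1, 1.2]
finger_gap: 0.0893
```

```bash
python3 - <<'E'
from h import *
# timer: approach tip 95 -> tcp 62 ; jaw dir -32.5 = 147.5
go(575.2,-21.7,70,147.5);go(575.2,-21.7,70,-32.5);print(env.get_obs()['joint_positions'])
E
```

```text
go [119.8   7.6   3.8] roll -1.003
go [119.8   7.6   3.8] roll 2.138
[-0.3923  0.3186  1.6221  0.      1.1894 -1.9634]
```

Call:
jog_arm --pt "12 1 0" --pt "24 2 0" --pt "36 3 0" --pt "48 4 0" --pt "60 5 0" --pt "72 5 0" --pt "84 6 0" --pt "96 7 0" --pt "108 8 0" --pt "120 8 0" --roll '[0.12,0.24,0.36,0.48,0.6,0.72,0.84,0.96,1.08,1.2]' --gripper -0.4

```text
clock: 18.15
tcp_pos: [0.5707, -0.019, 0.0671]
eef_rot: [-3.141, 0.0, 0.365]
contact_force: [-1.0, -0.0, -0.2]
finger_gap: 0.0656
```

Call:
jog_arm --pt "0 0 0" --pt "0 0 0" --pt "0 0 0" --pt "0 0 0" --pt "0 0 0" --pt "0 0 0" --pt "0 0 0" --pt "0 0 0" --pt "0 0 0" --pt "0 0 0" --roll '[0.12,0.24,0.36,0.48,0.6,0.72,0.84,0.938,0.938,0.938]'

```text
clock: 18.98
tcp_pos: [0.5706, -0.0196, 0.0672]
eef_rot: [3.141, 0.0, -0.564]
contact_force: [0.2, -0.9, 0.2]
finger_gap: 0.0655
```

```bash
python3 - <<'E'
from h import *
go(575.2,-21.7,5,-32.5)
c,d=env.capture('scene');t,_=env.capture('top')
cv2.imwrite('pics/s7.png',np.vstack([cv2.resize(c[130:260,200:420,::-1],(600,300)),cv2.resize(t[140:280,230:420,::-1],(600,300))]))
E
```

```text
go [ 5.  -0.7 62.2] roll 0.003
```

View pics/s7.png

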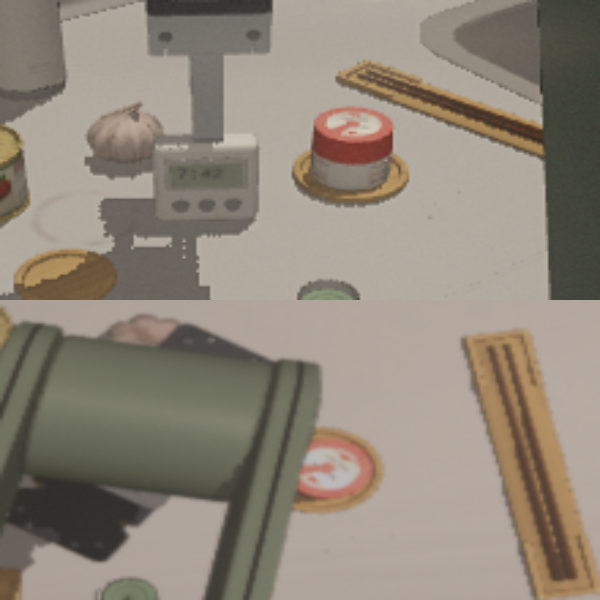

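The pot stands inside its dish, and the tool is lined up over the timer at scene crop (207,150). Descend astride the timer, then grip.

Call:
jog_arm --pt "5 -1 0" --pt "5 -1 0" --pt "5 -1 15" --pt "5 -1 30" --pt "5 -1 45" --pt "5 -1 57" --pt "5 -1 62" --pt "5 -1 62" --pt "5 -1 62" --pt "5 -1 62" --roll '[0,0,0,0,0,0,0,0,0,0]'

```text
clock: 19.92
tcp_pos: [0.5765, -0.0217, 0.0064]
eef_rot: [-3.141, -0.002, -0.567]
contact_force: [0.3, -0.3, -0.7]
finger_gap: 0.0659
```

Call:
jog_arm --pt "0 0 0" --pt "0 0 0" --pt "0 0 0" --pt "0 0 0" --pt "0 0 0" --pt "0 0 0" --pt "0 0 0" --pt "0 0 0" --pt "0 0 0" --pt "0 0 0" --roll '[0,0,0,0,0,0,0,0,0,0]' --gripper 1.0

```text
clock: 20.75
tcp_pos: [0.5754, -0.0214, 0.0055]
eef_rot: [3.142, 0.0, -0.567]
contact_force: [0.4, 0.2, 0.0]
finger_gap: 0.0218
```

Call:
jog_arm --pt "0 0 -20" --pt "0 0 -45" --pt "0 0 -70" --pt "0 0 -80" --pt "0 0 -80" --pt "0 0 -80" --pt "0 0 -80" --pt "0 0 -80" --pt "0 0 -80" --pt "0 0 -80" --roll '[0,0,0,0,0,0,0,0,0,0]'

```text
clock: 21.58
tcp_pos: [0.5745, -0.0213, 0.0841]
eef_rot: [3.141, 0.002, -0.567]
contact_force: [1.0, 0.0, -2.2]
finger_gap: 0.0217
```

```bash
python3 - <<'E'
from h import *
# stand 433.7 107.2 long axis 88.9 -> jaw -1.1
go(433.7,107.2,85,-1.1)
f=np.load('top0.npz');z=cloud('top',f['d'])[...,2]
b=blob(((z>.068)&(z<.085)).astype(np.uint8),(250,185,305,232))
c,d=env.capture('top');c2,d2=env.capture('scene');P=cloud('scene',d2)*1000;p=env.get_obs()['tcp_pos']*1000
m=(abs(P[...,0]-p[0])<50)&(abs(P[...,1]-p[1])<45)&(P[...,2]>30)&(P[...,2]<150)&(c2.min(-1)>90)
print(m.sum(),'zmin',np.sort(P[m][:,2])[[0,5,20]])
E
```

```text
go [-187.8  -32.7   -0.9] roll -0.548
1137 zmin [80.371  81.6201 83.2203]
```

The timer is held with its underside at about 80 mm. I carry it to the oblong stand.

Call:
jog_arm --pt "-30 -5 0" --pt "-60 -10 0" --pt "-95 -16 0" --pt "-125 -22 0" --pt "-155 -27 0" --pt "-180 -31 0" --pt "-188 -33 10" --pt "-188 -33 30" --pt "-188 -33 50" --pt "-188 -33 50" --roll '[-0.1,-0.2,-0.3,-0.4,-0.5,-0.548,-0.548,-0.548,-0.548,-0.548]'

```text
clock: 22.52
tcp_pos: [0.4312, 0.107, 0.0319]
eef_rot: [3.141, 0.007, -0.02]
contact_force: [-1.2, -1.3, -2.6]
finger_gap: 0.0216
```

Call:
jog_arm --pt "0 0 0" --pt "0 0 0" --pt "0 0 0" --pt "0 0 0" --pt "0 0 0" --pt "0 0 0" --pt "0 0 0" --pt "0 0 0" --pt "0 0 0" --pt "0 0 0" --roll '[0,0,0,0,0,0,0,0,0,0]'

```text
clock: 23.35
tcp_pos: [0.4346, 0.1073, 0.0355]
eef_rot: [3.142, -0.0, -0.019]
contact_force: [0.4, -0.2, -1.0]
finger_gap: 0.0215
```

```bash
python3 - <<'E'
from h import *
go(433.7,107.2,10,-1.1)
c,d=env.capture('scene');cv2.imwrite('pics/s8.png',cv2.resize(c[200:340,190:350,::-1],(640,560)))
E
```

```text
go [-0.9  0.2 25.5] roll 0.0
```

View pics/s8.png

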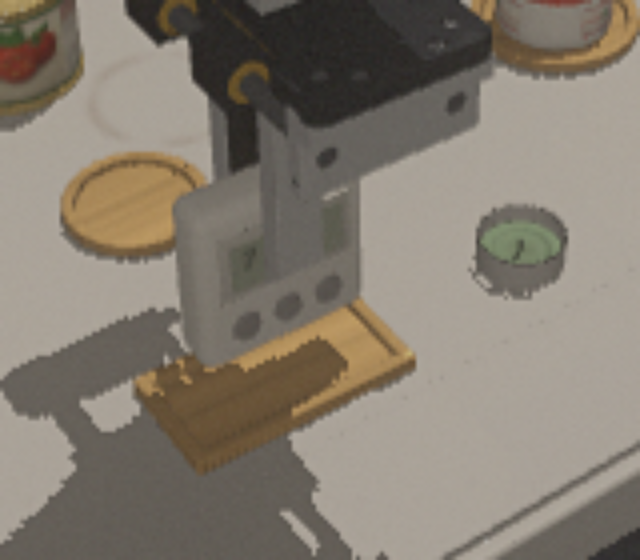

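The timer is upright and aligned over the stand, about 26 mm up. Lower and release.

Call:
jog_arm --pt "-1 0 8" --pt "-1 0 16" --pt "-1 0 22" --pt "-1 0 25" --pt "-1 0 25" --pt "-1 0 25" --pt "-1 0 25" --pt "-1 0 25" --pt "-1 0 25" --pt "-1 0 25" --roll '[0,0,0,0,0,0,0,0,0,0]'

```text
clock: 24.23
tcp_pos: [0.4337, 0.1074, 0.0105]
eef_rot: [3.142, -0.0, -0.019]
contact_force: [-0.0, -0.0, -0.5]
finger_gap: 0.0216
```

Call:
jog_arm --pt "0 0 0" --pt "0 0 0" --pt "0 0 0" --pt "0 0 0" --pt "0 0 0" --pt "0 0 0" --pt "0 0 -5" --pt "0 0 -25" --pt "0 0 -50" --pt "0 0 -75" --roll '[0,0,0,0,0,0,0,0,0,0]' --gripper -0.2

```text
clock: 25.07
tcp_pos: [0.4328, 0.1073, 0.0861]
eef_rot: [3.141, 0.002, -0.019]
contact_force: [0.5, -0.3, 0.1]
finger_gap: 0.0564
```

Call:
jog_arm --pt "0 0 0" --pt "0 0 0" --pt "0 0 0" --pt "0 0 0" --pt "0 0 0" --pt "0 0 0" --pt "0 0 0" --pt "0 0 0" --pt "0 0 0" --pt "0 0 0" --roll '[0,0,0,0,0,0,0,0,0,0]'

```text
clock: 25.9
tcp_pos: [0.4336, 0.1074, 0.0854]
eef_rot: [-3.142, 0.0, -0.019]
contact_force: [-0.5, 0.1, -0.5]
finger_gap: 0.0567
```

```bash
python3 - <<'E'
from h import *
go(433.5,-15.1,40,0);go(433.5,-15.1,40,45);go(433.5,-15.1,40,-45)
E
```

```text
go [  2.2 122.5  45.4] roll -0.019
go [  2.2 122.5  45.4] roll -0.804
go [  2.2 122.5  45.4] roll 0.766
```

Call:
jog_arm --pt "0 30 0" --pt "1 60 0" --pt "2 95 0" --pt "2 122 5" --pt "2 122 25" --pt "2 122 55" --pt "2 122 85" --pt "2 122 92" --pt "2 122 92" --pt "2 122 92" --roll '[-0.019,-0.019,-0.019,-0.019,-0.019,-0.019,-0.019,-0.019,-0.019,-0.019]'

```text
clock: 26.73
tcp_pos: [0.4336, -0.0146, -0.0061]
eef_rot: [-3.142, 0.0, 0.0]
contact_force: [-0.1, 0.1, -0.1]
finger_gap: 0.0565
```

Call:
jog_arm --pt "0 0 0" --pt "0 0 0" --pt "0 0 0" --pt "0 0 0" --pt "0 0 0" --pt "0 0 0" --pt "0 0 0" --pt "0 0 0" --pt "0 0 0" --pt "0 0 0" --roll '[0,0,0,0,0,0,0,0,0,0]'

```text
clock: 27.57
tcp_pos: [0.4332, -0.0147, -0.0066]
eef_rot: [-3.142, 0.0, -0.0]
contact_force: [-0.2, -0.3, 0.3]
finger_gap: 0.0563
```

```bash
python3 - <<'E'
from h import *
go(433.5,-15.1,-26,0)
c,d=env.capture('scene');cv2.imwrite('pics/s9.png',cv2.resize(c[190:330,200:400,::-1],(800,560)))
p=env.get_obs()['tcp_pos']*1000;P=cloud('scene',d)*1000;m=(abs(P[...,1]-p[1])<7)&(abs(P[...,0]-p[0])<50)&(P[...,2]>19)&(P[...,2]<80)
q=P[m]
for x in range(-48,48,8):
    s=q[abs(q[:,0]-p[0]-x)<4]
    if len(s)>3:print(x,np.sort(s[:,2])[:4])
E
```

```text
go [ 0.3  0.4 19.4] roll -0.0
-40 [34.4673 35.5162 35.6415 35.7422]
24 [27.4481 29.3171 31.474  39.4898]
32 [24.3746 25.199  25.7173 25.8547]
```

View pics/s9.png

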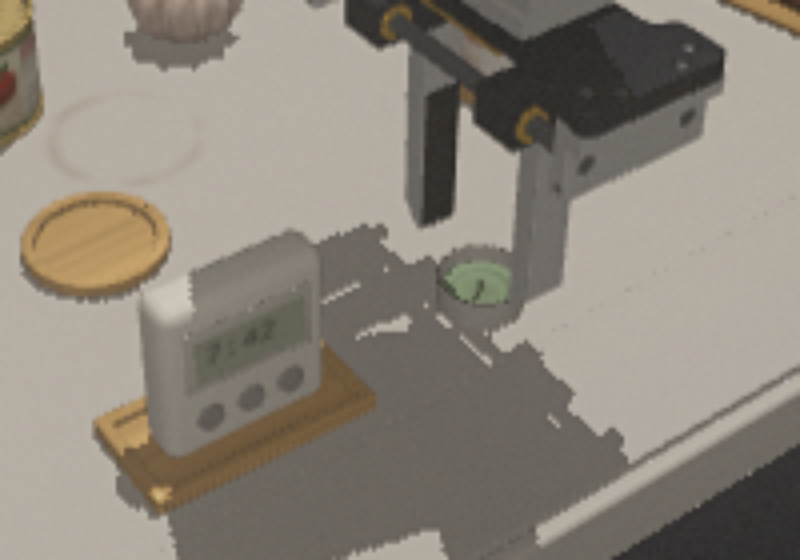

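The timer stands in its recess. The fingertips, crop (435,220) and (540,290), straddle the tea light at about 25 mm. Down 19 mm and grip.

Call:
jog_arm --pt "0 0 6" --pt "0 0 12" --pt "0 0 17" --pt "0 0 19" --pt "0 0 19" --pt "0 0 19" --pt "0 0 19" --pt "0 0 19" --pt "0 0 19" --pt "0 0 19" --roll '[0,0,0,0,0,0,0,0,0,0]'

```text
clock: 28.45
tcp_pos: [0.4336, -0.0147, -0.0253]
eef_rot: [3.141, -0.001, 0.0]
contact_force: [-0.2, 0.4, 0.4]
finger_gap: 0.0567
```

Call:
jog_arm --pt "0 0 0" --pt "0 0 0" --pt "0 0 0" --pt "0 0 0" --pt "0 0 0" --pt "0 0 0" --pt "0 0 0" --pt "0 0 0" --pt "0 0 0" --pt "0 0 0" --roll '[0,0,0,0,0,0,0,0,0,0]' --gripper 1.0

```text
clock: 29.28
tcp_pos: [0.4334, -0.0147, -0.0255]
eef_rot: [3.142, 0.0, 0.0]
contact_force: [-0.5, -0.1, 1.2]
finger_gap: 0.036
```

Call:
jog_arm --pt "0 0 -20" --pt "0 0 -50" --pt "0 0 -80" --pt "0 0 -110" --pt "0 0 -120" --pt "0 0 -120" --pt "0 0 -120" --pt "0 0 -120" --pt "0 0 -120" --pt "0 0 -120" --roll '[0,0,0,0,0,0,0,0,0,0]'

```text
clock: 30.12
tcp_pos: [0.4318, -0.0143, 0.0926]
eef_rot: [-3.141, 0.004, -0.0]
contact_force: [-0.4, -0.3, -0.8]
finger_gap: 0.036
```

```bash
python3 - <<'E'
from h import *
go(555.1,101.2,95,0)
E
```

```text
go [ 123.3 -115.5   -2.4] roll -0.0
```

Tea light held (36 mm). Move it over the small dish and part way down.

Call:
jog_arm --pt "25 -23 0" --pt "52 -49 0" --pt "80 -75 0" --pt "105 -98 0" --pt "121 -115 0" --pt "121 -115 10" --pt "121 -115 40" --pt "121 -115 70" --pt "121 -115 95" --pt "121 -115 95" --roll '[0,0,0,0,0,0,0,0,0,0]'

```text
clock: 30.95
tcp_pos: [0.5467, 0.0996, -0.0077]
eef_rot: [3.141, 0.015, -0.0]
contact_force: [-0.6, -0.0, -1.3]
finger_gap: 0.0359
```

Call:
jog_arm --pt "0 0 0" --pt "0 0 0" --pt "0 0 0" --pt "0 0 0" --pt "0 0 0" --pt "0 0 0" --pt "0 0 0" --pt "0 0 0" --pt "0 0 0" --pt "0 0 0" --roll '[0,0,0,0,0,0,0,0,0,0]'

```text
clock: 31.78
tcp_pos: [0.5543, 0.1003, -0.0005]
eef_rot: [3.142, 0.0, 0.0]
contact_force: [0.5, -0.6, -0.1]
finger_gap: 0.0362
```

```bash
python3 - <<'E'
from h import *
go(555.1,101.2,-20.5,0)
c,d=env.capture('scene');cv2.imwrite('pics/s10.png',cv2.resize(c[180:300,170:330,::-1],(800,600)))
E
```

```text
go [ 0.8 -0.9 20. ] roll 0.0
```

View pics/s10.png

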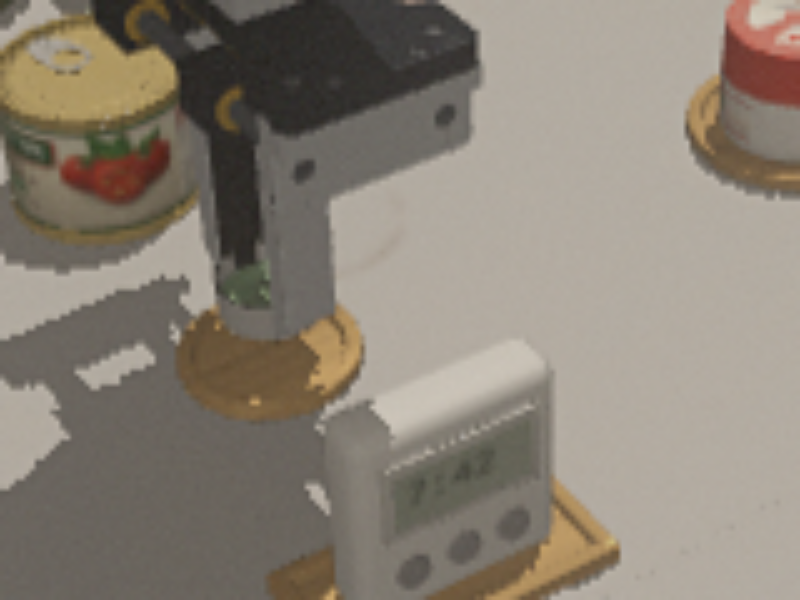

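The tea light is centred over the small dish, about 21 mm above its floor. Lower 20 mm, release and rise.

Call:
jog_arm --pt "1 -1 6" --pt "1 -1 12" --pt "1 -1 17" --pt "1 -1 20" --pt "1 -1 20" --pt "1 -1 20" --pt "1 -1 20" --pt "1 -1 20" --pt "1 -1 20" --pt "1 -1 20" --roll '[0,0,0,0,0,0,0,0,0,0]'

```text
clock: 32.67
tcp_pos: [0.5553, 0.1013, -0.0205]
eef_rot: [3.142, -0.0, -0.0]
contact_force: [-0.3, 0.4, -0.1]
finger_gap: 0.0362
```

Call:
jog_arm --pt "0 0 0" --pt "0 0 0" --pt "0 0 0" --pt "0 0 0" --pt "0 0 0" --pt "0 0 0" --pt "0 0 -5" --pt "0 0 -15" --pt "0 0 -40" --pt "0 0 -75" --roll '[0,0,0,0,0,0,0,0,0,0]' --gripper 0.0

```text
clock: 33.5
tcp_pos: [0.5523, 0.1012, 0.053]
eef_rot: [3.141, 0.007, -0.0]
contact_force: [1.3, 0.2, -0.2]
finger_gap: 0.0475
```

Call:
jog_arm --pt "0 0 -30" --pt "0 0 -60" --pt "-20 -25 -75" --pt "-40 -50 -75" --pt "-60 -80 -75" --pt "-80 -115 -75" --pt "-100 -150 -75" --pt "-120 -185 -75" --pt "-140 -215 -75" --pt "-150 -230 -75" --roll '[0,0,0,0,0,0,0,0,0,0]'

```text
clock: 34.33
tcp_pos: [0.403, 0.3345, 0.1308]
eef_rot: [-3.14, -0.0, 0.003]
contact_force: [-0.6, 0.1, -0.3]
finger_gap: 0.0473
```

```bash
python3 - <<'E'
from h import *
for n in("scene","top"):
    c,d=env.capture(n);np.savez(f"{n}1.npz",c=c,d=d);cv2.imwrite(f'pics/{n}_end.png',c[:,:,::-1])
f=np.load('top1.npz');c,d=f['c'],f['d'];P=cloud('top',d);z=P[...,2]
for n,b,h0,h1,h in(('tea vs 555,101',(195,198,238,240),.014,.03,.019),('pot vs 559,-139.5',(305,190,356,243),.046,.065,.054),('timer vs 434,107',(182,245,245,298),.07,.09,.079),('garlic',(255,138,298,180),.015,.08,.03),('tin',(190,130,242,180),.045,.07,.058)):
    m=((z>h0)&(z<h1)).astype(np.uint8)
    try:
        k=blob(m,b);print(n,rect('top',k,h),'z',np.round(np.percentile(z[b[1]:b[3],b[0]:b[2]][m[b[1]:b[3],b[0]:b[2]]>0],[10,50,90])*1000,1))
    except Exception as e:print(n,e)
g=cv2.cvtColor(c,cv2.COLOR_RGB2GRAY);b=(370,145,425,285);m=np.zeros(g.shape,np.uint8);m[b[1]:b[3],b[0]:b[2]]=g[b[1]:b[3],b[0]:b[2]]<75
m=cv2.morphologyEx(m,cv2.MORPH_CLOSE,np.ones((3,9)));k=blob(m,b);print('chop vs 568.6,-283.6,11.2',rect('top',k,.009))
E
```

```text
tea vs 555,101 [567.8 107.7  33.3   9.5 -58.3] z [14.4 16.  19.8]
pot vs 559,-139.5 [ 560.7 -139.6   54.8   54.5  -88.8] z [51.9 53.9 55.9]
timer vs 434,107 [434.8 105.5  70.   22.8  88.9] z [74.9 78.1 80.2]
garlic [680.4 -22.4  56.   54.3 -61.9] z [28.2 37.4 45.7]
tin [684.3 102.   75.1  72.2   1.6] z [52.2 54.6 57.1]
chop vs 568.6,-283.6,11.2 [ 553.7 -285.   201.    15.9   11.7]
```

View pics/scene_end.png

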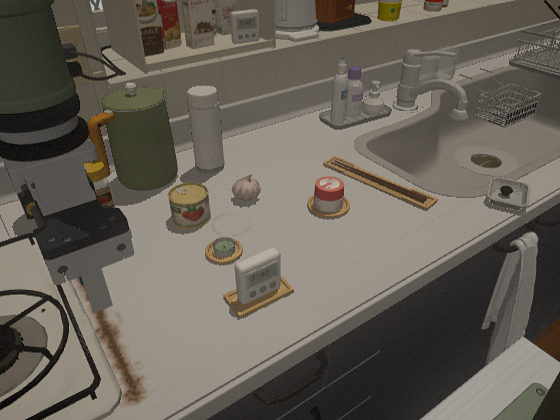

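The end view shows the tea light (224,248), timer (260,280), pot (329,195) and chopsticks in their stands. The tea light and chopsticks masks missed part of each, so I check those two once more.

```bash
python3 - <<'E'
from h import *
f=np.load('top1.npz');c,d=f['c'],f['d'];H,S,V=np.moveaxis(cv2.cvtColor(c,cv2.COLOR_RGB2HSV).astype(int),-1,0)
b=(195,198,238,240);print('tea vs 555.1,101.2',rect('top',blob(((H>32)&(H<95)&(S>25)).astype(np.uint8),b),.016))
g=cv2.cvtColor(c,cv2.COLOR_RGB2GRAY).astype(int);wood=(S>85)&(V>110)
b=(370,145,425,285)
for th in(85,95,105):
    m=np.zeros(g.shape,np.uint8);m[b[1]:b[3],b[0]:b[2]]=g[b[1]:b[3],b[0]:b[2]]<th
    n,l,s,_=cv2.connectedComponentsWithStats(cv2.morphologyEx(m,cv2.MORPH_CLOSE,np.ones((5,7))));i=1+np.argmax(s[1:,4])
    print(th,'chop',rect('top',np.argwhere(l==i)[:,::-1],.009))
P=cloud('top',d)[...,2]*1000
print('chop z med along',[round(float(np.median(P[l==i][np.argwhere(l==i)[:,0]//20==k])),1) for k in range(8,13)])
T=c[190:300,190:250,::-1];U=c[145:285,365:430,::-1]
cv2.imwrite('pics/fin.png',np.hstack([cv2.resize(T,(327,600)),cv2.resize(U,(279,600))]))
E
```

```text
tea vs 555.1,101.2 [554.8 100.2  31.4  31.2   1.6]
85 chop [ 568.4 -274.7  234.6   31.    11.7]
95 chop [ 566.2 -280.1  254.4   41.4   11.1]
105 chop [ 567.6 -279.9  261.1   43.6   11.5]
chop z med along [4.7, 4.7, 4.7, 5.3, 5.6]
```

View pics/fin.png

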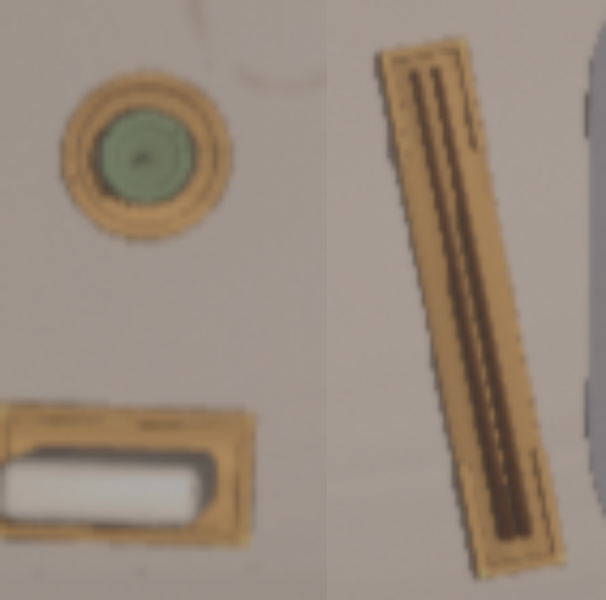

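Tea light, timer and chopsticks all sit inside their rims. In the crop the chopsticks' centre is at (470,304) and the rest's centre at (472,307), about 1–2 mm apart. Handing in.

```bash
python3 - <<'E'
from bench import env
print(env.sign_off(),env.get_obs()['clock'])
E
```

```text
the job is handed in; nothing more can be done
the job is handed in; nothing more can be done
```

The tea light, pot, timer and chopsticks are each in their matching dish, stand or rest. I released all four and handed the job in at about 34 s on the clock; no verdict is reported.

**Last checks:**

| Thing | Distance from its stand's centre | Check of height |
|---|---|---|
| Tea light | about 1 mm | only partly measured, see below |
| Pot | about 1.5 mm | top at 53.9 mm (54 expected) |
| Timer | about 2 mm, aligned within 0.1° | top at 78.1 mm (79 expected) |
| Chopsticks | about 1–2 mm, read by eye | not measured, see below |

The garlic measured in the same place, and the tin within about 1.5 mm of its start.

**What failed or disagreed:**
- **Fingertip height:** the state's TCP z read about 32–33 mm below the real fingertips in the depth pictures. Because of this the first grasp on the chopsticks closed on air. I used the measured offset from then on.
- **Pot release:** the height readings suggest I let it go 3–4 mm above the floor of its dish. It sits upright there.
- **Chopsticks:** the colour masks could not separate them from the wood. I judged the final fit and height from the picture, and the closest mask angle was within 0.5° of the rest.
- **Tea light:** the height mask caught only part of the cup. Its centre comes from the colour mask. Its height was not confirmed beyond the pictures, which show it upright inside the rim.

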